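# Close the propped exposure unit and start it

## Task

The lid of the exposure unit is propped open by a folding stay on its side that is locked straight. Break the stay by pushing its red knuckle handle back towards the lid's hinge, then take the lid by its bar and lower it gently until it is fully shut, without letting it drop, and only then press the green start button all the way in and let it go. Do not shift the board on the glass or the other things on the bench.

Things in the scene. Friction and masses are not known exactly. Their poses are not given: they have to be found in the camera images.
- unit: Exposure unit for circuit boards, fixed: black case, teal rim, 200 x 310 x 85 mm high, glass bed under a teal lid, grey control deck 70 mm wide on its -y side (top at z 85 mm). Origin on the bench under mid-lid; case spans x -85 to +115, y -190 to +120 mm. +x points from its front to the hinge (away from the robot, yaw -10 to +19 degrees), +y to the side with the stay, z up.
- lid (a joint): Lid angle (rad): 0 = propped open, 68 degrees above level; grows as it goes down; 1.187 = fully shut. Lid 0.6 kg, 190 mm deep, 240 mm wide (y -120 to +120), 12 mm thick. The hinge is stiff: with the stay broken the lid stays by itself while near its propped angle (steeper than about 58 degrees above level); somewhere below that its weight wins and it drops unless held.
- lid_hinge (a point): Middle of the lid's hinge line, at (105, 0, 85) mm in the unit's frame; the line runs along the unit's y.
- lid_bar (a point): Middle of the lid's steel pull bar: round, 12 mm thick, 120 mm long, parallel to the hinge, 235 mm from the hinge line, 45 mm beyond the lid's front edge on a post at each end. Can be pinched with a finger on either side (45 mm gap to the lid) and turns between the fingers. 305 mm above the bench when propped, 91 mm when shut (then 45 mm in front of the case).
- stay_knob (a point): Middle of the free part of the red knuckle handle: a round bar 16 mm thick, 80 mm long, sticking out level along the unit's +y from the stay's knuckle (spans y 136 to 216 mm, this point y 181 mm; clear around and above). Push it 35 mm towards the unit's +x and down (29 degrees below level, square to the links; a few newtons): over centre at 10 mm, broken for good by 35 mm.
- stay_foot (a point): Lower pivot of the stay on the case's side, at (-35, 128, 55) mm in the unit's frame. Stay: two steel links of 92 mm from here to the lid's edge (140 mm from the hinge), nearly in line when locked; the knuckle sags 10 mm to the front against a stop. Once broken the lid has sunk a few degrees and stays there; pushing the knuckle much farther folds the stay and brings the lid down.
- stay (a joint): Knuckle angle (rad): 0 = locked on its stop, 0.21 = links in line, more = broken, 0.7 = well broken, about 3.0 = folded up with the lid shut. It does not spring back.
- start_top (a point): Top centre of the green start button on the control deck, 28 mm across, pressed straight down; about 5 N takes it all the way, 6 mm; it springs back.
- start (a joint): Travel of the start button (m): 0 = out, 0.006 = fully in.
- board: Copper board with a green film, 100 x 75 x 4 mm, lying on the glass bed in the case; origin at the centre of its underside. To be left alone.
- cutters: Side cutters with orange handles, about 140 mm long, lying on the bench. Bystander.
- spool: Green spool of solder, 48 mm across, 44 mm high. Bystander.
- helping_hand: Helping-hand stand with a magnifier, black foot 110 x 45 mm, about 130 mm high and 190 mm wide across y. Bystander.
- iron_stand: Black soldering-iron stand with a yellow sponge, 170 x 75 mm, 95 mm high. Bystander.
- parts_tray: Blue divided parts tray, 140 x 100 x 35 mm. Bystander.
- driver: Red screwdriver lying on the bench. Bystander.
- pcb: Green circuit board with parts on it, 90 x 60 mm, lying on the bench. Bystander.

How it is judged:
On the way, in this order (a step that is already met when the one before it is completed fails the run):
1. the stay is broken: its knuckle is well past straight (value of joint stay above 0.4 rad), for 0.1 s.
2. the lid is fully shut (value of joint lid above 1.157 rad), for 0.2 s.
3. with the lid shut, the start button is pressed in (value of joint start above 0.0045 m and value of joint lid above 1.157 rad), for 0.05 s.
At the end, for the whole second after the job is handed in: The lid is fully shut (within 0.03 rad, about 7 mm at the bar) and still, the start button was pressed in at least 4.5 mm after that and has sprung back out, and the board still lies on the glass (value of joint lid above 1.157 rad and value of joint start below 0.002 m and not (velocity of joint lid above 0.05 rad/s) and z of board in the frame of unit above 0.06 m); the robot touches nothing.
It fails at once if the lid is let drop or slammed: it goes down faster than 1.3 rad/s (0.3 m/s at the bar) in the last 25 degrees (value of joint lid above 0.747 rad and velocity of joint lid above 1.3 rad/s).
It fails at once if the start button is pressed (3 mm or more) while the lid is not shut (value of joint start above 0.003 m and value of joint lid below 1.127 rad).
It fails at once if the board on the glass is shifted by more than 20 mm (distance of board from where it was at the start of the episode above 0.02 m).
It fails at once if another thing on the bench is shifted by more than 30 mm (distance of any of cutters, spool, helping_hand, iron_stand, parts_tray, driver, pcb from where it was at the start of the episode above 0.03 m).
It also fails if it takes over 61 s, if anything falls off the work surface, if the arm or the gripper's body presses on something with over 40 N, if the wrist force passes 120 N, or if a joint passes its speed limit or range.

## Robot

A 6-joint arm with a two-finger parallel gripper is mounted at the origin on the work surface. World frame = base frame: x ahead of the robot, y to its left, z up, the work surface at z = 0. Lengths are in m, angles in rad, forces in N, time in s.
With the tool pointing down it reaches from about 0.325 to 0.875 m from the base axis. Payload 4.4 kg.
Tool frame: the origin (TCP) lies on the centre line of the jaws, within the pads' length; the fingertips stand 8 mm ahead of it and the grasp point (between the pads) lies 11 mm behind it (bot.tip_extent is the z of the fingertips in the tool frame, in m); z points along the fingers, y is the line along which they close (so a half turn about z gives the same grasp; the last joint's range is limited). The gripper opens to 85 mm and grips with 20 to 120 N. Pads are 22 mm wide; open, the fingers measure 114 mm over their backs; the gripper's body (76 mm by 85 mm) begins 54 mm behind the grasp point. The pads swing forward as they close: fully open they stand 13 mm farther back than shut.
Start: joints at [-1.355, 0.207, 1.542, -0, 1.393, -0.15], TCP at [0.206, -0.537, 0.239] pointing down, gripper open.
Joint ranges: [-2.73, 2.73], [-0.86, 2.22], [0.23, 2.46], [-1.11, 4.25], [0.08, 2.63], [-2.82, 2.82]. Speed limits (rad/s): [2.79, 2.79, 3.14, 3.14, 3.14, 3.14].

## Interface

Orientations are given as a unit quaternion [w, x, y, z].
In Python, from workcell import bot, read_camera, camera_params, finish_job gives the robot as it stands (bot), with the cameras as plain functions and the job as plain functions.
- The arm moves only by the shell command python3 nudge.py [OPENING], which reads ROWS from standard input. ROWS is a JSON object whose key "moves" holds a list of rows, 1 to 5 of them, each of 4 numbers: dx, dy, dz in m, then a turn about the tool's z in rad; each row shifts and turns the commanded pose from where the row before left it, along the tool's axes as they then stand; what a row does not reach is not made up. A row lasts 1/8 s, in which the tool goes at most 0.0625 m and 0.188 rad, less where a joint would pass 70% of its speed; a pose out of reach is approached as far as the arm can. OPENING is the finger opening in m, set as the command begins (- or left out keeps the last). The fingers move at their own pace and stop on an object; the grip force is fixed at half the most. Time passes only in rows, so rows that do not move let the fingers close. It prints the time, the measured TCP pose, the force, the opening and the grip force at its end. Input that does not fit is refused with a message, and nothing moves.
- bot.get_obs(): the state, without advancing time (a new reading comes with each control period).
- read_camera(name): name is "side" or "top"; returns the picture (384x512x3 uint8, red, green, blue); there is no depth.
- camera_params(name): a dict with "intrinsics" (3x3 intrinsics, pixels), "R" (3x3) and "t" (3): a world point X has camera coordinates R X + t. Camera axes: x right, y down, z forward; pixel columns grow to the right and rows downward; lengths in m; the calibration is good to about 2 mm. A picture is of the moment at which its call begins. camera_params takes no time and is no camera call.
- finish_job(): hands the job in; it is judged then, once.
The state is a dict: "clock": time; "q": joint angles; "qd": joint speeds; "joint_efforts": joint torques, N m; "position": TCP position; "tcp_rot": TCP orientation; "wrist_force": force on the tool from outside, world axes, zero at the start; "ft_torque": the same for the moment, N m; "gripper_width": finger opening in m; "grasp_force": force on a finger pad.
Only numpy, scipy, OpenCV 4.12 (cv2) and the standard library are available. Lean on these libraries where they do the work, as an engineer would, in place of code of your own. Each camera call takes 0.05 s, during which the arm holds its last target. There are 200 camera calls.

## Working session

There is one attempt and no reset: what is moved stays moved. The work goes in short steps, Python scripts to look and compute and a shell command to move; the robot and the scene stay as the last step left them, time stands still between calls to the robot, and variables do not carry over. Pictures are saved under pics/ and viewed, at most 10 in all, crops included, and the job is handed in when it is done.

```bash
ls; mkdir -p pics; python3 - <<'E'
from workcell import bot, read_camera, camera_params, finish_job
import cv2,numpy as np
for n in("side","top"):
    im=read_camera(n); cv2.imwrite(f"pics/{n}0.png",cv2.cvtColor(im,cv2.COLOR_RGB2BGR))
    p=camera_params(n); print(n,p, -p["R"].T@p["t"])
o=bot.get_obs(); print(o, bot.tip_extent)
E
```

```text
nudge.py
pics
workcell.py
side {'intrinsics': array([[415.54323353,   0.        , 255.02993777],
       [  0.        , 415.54323353, 201.56363556],
       [  0.        ,   0.        ,   1.        ]]), 'R': array([[-0.96158284, -0.27451228,  0.00120226],
       [-0.15192142,  0.52850411, -0.83522649],
       [ 0.22864453, -0.80332211, -0.54990478]]), 't': array([0.50526606, 0.22998449, 1.47260211])} [0.18409232 1.20012783 1.00127261]
top {'intrinsics': array([[452.46747433,   0.        , 263.62138153],
       [  0.        , 452.46747433, 190.3758764 ],
       [  0.        ,   0.        ,   1.        ]]), 'R': array([[ 0.13035661, -0.99145475,  0.00496367],
       [-0.96846491, -0.12840285, -0.21351448],
       [ 0.2123273 ,  0.02302588, -0.97692729]]), 't': array([-0.02358315,  0.57387076,  1.40629762])} [0.26025253 0.01792378 1.49649729]
{'clock': 0.1, 'q': array([-1.35446867e+00,  2.07342234e-01,  1.54283639e+00, -1.22149336e-05,
        1.39352543e+00, -1.50487067e-01]), 'qd': array([-0.00018493, -0.00132798, -0.00459506,  0.00072506, -0.00107089,
        0.00161229]), 'joint_efforts': array([ 2.43236364e-04, -3.84083605e+01, -2.92550951e+01, -1.05944057e-04,
        4.83258627e-03, -2.23079709e-06]), 'position': array([ 0.20606443, -0.53607397,  0.23822565]), 'tcp_rot': array([-1.05493038e-03,  9.83227218e-01,  1.82381804e-01, -4.07550445e-05]), 'wrist_force': array([-0.16895734, -0.22169466,  0.28446631]), 'ft_torque': array([-0.01165702,  0.02430594,  0.00265286]), 'grasp_force': 0.0, 'gripper_width': 0.08540327180204914} 0.008
```

View pics/side0.png

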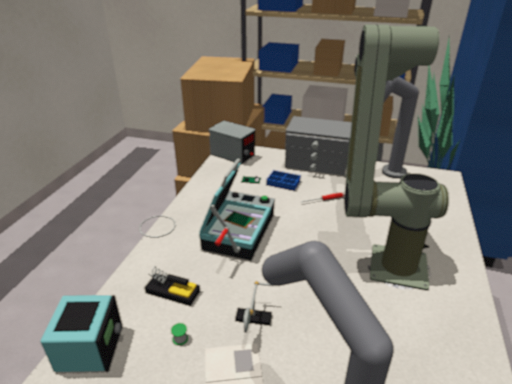

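View pics/top0.png

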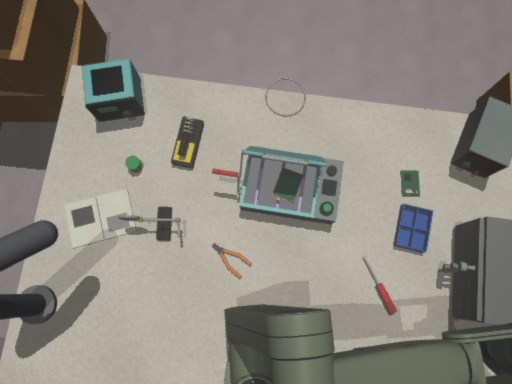

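The side view shows the red handle near (221,237) and the lid edge-on near (225,190). In the top view the handle is at (212–238,173) and the green button at (327,209). I need enlarged crops to find the bar.

```bash
python3 - <<'E'
import cv2,numpy as np
s=cv2.imread("pics/side0.png")[150:270,185:295]; t=cv2.imread("pics/top0.png")[130:240,200:360]
s=cv2.resize(s,None,fx=3.2,fy=3.2,interpolation=cv2.INTER_CUBIC); t=cv2.resize(t,None,fx=2.7,fy=2.7,interpolation=cv2.INTER_CUBIC)
h=max(s.shape[0],t.shape[0]); c=np.zeros((h,s.shape[1]+t.shape[1],3),np.uint8); c[:s.shape[0],:s.shape[1]]=s; c[:t.shape[0],s.shape[1]:]=t
print(c.shape); cv2.imwrite("pics/crop0.png",c)
E
```

```text
(384, 784, 3)
```

View pics/crop0.png

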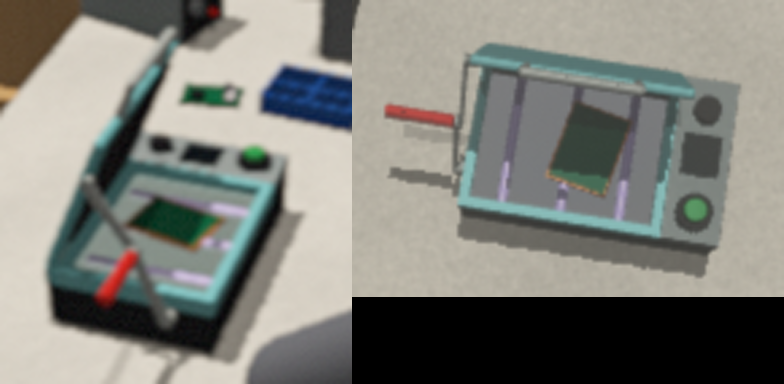

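The crop shows the bar in the top view at crop (525,71)–(645,88), and in the side view ending near (170,40). The case's front top edge runs from (459,207) to (717,247). Next: masks plus triangulation.

```bash
cat > h.py <<'E'
from workcell import bot, read_camera, camera_params, finish_job
import cv2,numpy as np
P={}
for n in("side","top"):
    p=camera_params(n); P[n]=p["intrinsics"]@np.c_[p["R"],p["t"]]
def tri(s,t):
    X=cv2.triangulatePoints(P["side"],P["top"],np.float64(s).reshape(2,1),np.float64(t).reshape(2,1)).ravel(); return X[:3]/X[3]
def proj(n,X):
    u=P[n]@np.r_[X,1]; return u[:2]/u[2]
def plane(n,uv,z):
    M=P[n]; A=np.c_[M[:,0],M[:,1],-np.r_[uv,1]]; return np.r_[np.linalg.solve(A,-(M[:,2]*z+M[:,3]))[:2],z]
def blob(im,n,roi,lo,hi):
    x0,y0,x1,y1=roi; hsv=cv2.cvtColor(im,cv2.COLOR_RGB2HSV)
    m=cv2.inRange(hsv,np.array(lo),np.array(hi)); k=np.zeros_like(m); k[y0:y1,x0:x1]=m[y0:y1,x0:x1]
    N,l,st,c=cv2.connectedComponentsWithStats(k); i=1+np.argmax(st[1:,4]); ys,xs=np.where(l==i)
    pts=np.c_[xs,ys].astype(float); mu=pts.mean(0); v=np.linalg.svd(pts-mu,full_matrices=False)[2][0]; s=(pts-mu)@v
    return mu,mu+v*s.min(),mu+v*s.max(),len(pts)
E
python3 - <<'E'
from h import *
np.set_printoptions(precision=4,suppress=True)
S,T=[cv2.cvtColor(cv2.imread(f"pics/{n}0.png"),cv2.COLOR_BGR2RGB) for n in("side","top")]
rs=blob(S,"s",(205,222,235,252),(0,130,70),(8,255,255)); rt=blob(T,"t",(205,160,245,185),(0,110,70),(8,255,255))
print(rs,rt)
print("knob mid",tri(rs[0],rt[0]))
for a in(1,2):
  for b in(1,2): print(a,b,tri(rs[a],rt[b]))
gs=blob(S,"s",(255,192,275,206),(50,110,60),(80,255,255)); gt=blob(T,"t",(318,200,336,217),(50,60,90),(80,255,255))
print(gs,gt,"button",tri(gs[0],gt[0]))
c=lambda x,y:np.array([200+(x-352)/2.7,130+y/2.7])-.3
d=lambda x,y:np.array([185+x/3.2,150+y/3.2])-.3
for nm,p in dict(fl=c(459,207),fr=c(717,247)).items(): print(nm,plane("top",p,.085))
b=[plane("top",c(525,73),.305),plane("top",c(645,90),.305)]; print("bar ends",b)
print([ (proj("side",x)-[185,150]+.3)*3.2 for x in b])
E
```

```text
(array([220.8293, 237.1098]), array([226.3245, 228.5656]), array([216.119 , 244.4334]), 82) (array([224.3854, 172.0938]), array([211.9856, 170.0889]), array([236.8214, 174.1045]), 96)
knob mid [0.5956 0.1778 0.1377]
1 1 [0.5731 0.2061 0.2019]
1 2 [0.5912 0.1378 0.1458]
2 1 [0.5975 0.2171 0.1366]
2 2 [0.6182 0.146  0.073 ]
(array([264.    , 198.0952]), array([267.    , 198.0952]), array([261.    , 198.0952]), 21) (array([326.8281, 207.1719]), array([323.8281, 204.1719]), array([329.8281, 210.1719]), 64) button [ 0.5345 -0.1531  0.0986]
fl [0.5055 0.1207 0.085 ]
fr [ 0.4981 -0.1842  0.085 ]
bar ends [array([0.6128, 0.0579, 0.305 ]), array([ 0.6111, -0.0648,  0.305 ])]
[array([130.4196,  82.9905]), array([168.0507,  31.0366])]
```

The measurements agree with the given sizes: bar length 123 mm (120), front edge 305 mm (310), knob z 138 mm. The unit origin comes out near (0.588, 0.001) with yaw about -1.5°. First I turn the tool so that it closes along the unit's x.

```bash
echo '{"moves": [[0, 0, 0, -0.188], [0, 0, 0, -0.188], [0, 0, 0, -0.188], [0, 0, 0, -0.188], [0, 0, 0, -0.188]]}' | python3 nudge.py 0; echo '{"moves": [[0, 0, 0, -0.119], [0, 0, 0, -0.119], [0, 0, 0, 0]]}' | python3 nudge.py; python3 - <<'E'
from h import *
from scipy.spatial.transform import Rotation as R
o=bot.get_obs();w=o["tcp_rot"];print(R.from_quat(np.r_[w[1:],w[0]]).as_matrix().round(3),o["position"])
for p in[(120,217),(180,220),(182,245)]:print(plane("top",p,.13))
print(plane("top",(215,247),.01),plane("top",(250,262),.01))
E
```

```text
clock: 0.72
position: [0.2061, -0.5363, 0.2386]
tcp_rot: [-0.001, 0.793, 0.609, 0.0]
wrist_force: [1.0, 0.6, -0.3]
gripper_width: -0.0001
grasp_force: 0.0
clock: 1.1
position: [0.2061, -0.5364, 0.2387]
tcp_rot: [-0.001, 0.718, 0.696, 0.0]
wrist_force: [0.2, -0.2, -0.3]
gripper_width: -0.0001
grasp_force: 0.0
[[ 0.03   1.    -0.   ]
 [ 1.    -0.03   0.001]
 [ 0.001 -0.    -1.   ]] [ 0.20610994 -0.5363631   0.23865767]
[0.41738679 0.47317553 0.13      ]
[0.432236   0.29051632 0.13      ]
[0.35814336 0.27169089 0.13      ]
[0.37441491 0.18593419 0.01      ] [0.3412746 0.0657851 0.01     ]
```

```bash
echo '{"moves": [[0.05, 0.02, 0, 0], [0.05, 0.02, 0, 0], [0.05, 0.02, 0, 0], [0.05, 0.02, 0, 0], [0.05, 0.02, 0, 0]]}' | python3 nudge.py |sed -n 1,3p; echo '{"moves": [[0.05, 0.02, 0, 0], [0.05, 0.02, 0, 0], [0.05, 0.02, 0, 0], [0.05, 0.02, 0, 0], [0.05, 0.02, 0, 0]]}' | python3 nudge.py|sed -n 1,3p;  echo '{"moves": [[0.05, 0.02, 0, 0], [0.05, 0.02, 0, 0], [0.05, 0.02, 0, 0], [0.05, 0.02, 0, 0], [0, 0, 0, 0]]}' | python3 nudge.py
```

```text
clock: 1.72
position: [0.3137, -0.288, 0.2392]
tcp_rot: [0.0, 0.718, 0.696, 0.0]
clock: 2.35
position: [0.4208, -0.0409, 0.2394]
tcp_rot: [0.0, 0.718, 0.696, 0.0]
clock: 2.98
position: [0.5065, 0.1579, 0.2388]
tcp_rot: [-0.0, 0.716, 0.698, 0.0]
wrist_force: [-0.1, -0.0, -0.9]
gripper_width: 0.0002
grasp_force: 0.0
```

```bash
echo '{"moves": [[0.034, 0.03, 0, 0], [0, 0, 0.05, 0], [0, 0, 0.05, 0], [0, 0, 0.024, 0], [0, 0, 0, 0]]}' | python3 nudge.py; python3 - <<'E'
from h import *
S,T=read_camera("side"),read_camera("top")
c=np.zeros((400,800,3),np.uint8)
c[:400,:400]=cv2.resize(S[160:260,180:280],(400,400),interpolation=2);c[:400,400:]=cv2.resize(T[130:230,180:280],(400,400),interpolation=2)
cv2.imwrite("pics/pre.png",cv2.cvtColor(c,cv2.COLOR_RGB2BGR))
E
```

```text
clock: 3.6
position: [0.5344, 0.1865, 0.1125]
tcp_rot: [-0.002, 0.718, 0.696, -0.003]
wrist_force: [-0.6, -0.6, 0.8]
gripper_width: 0.0
grasp_force: 0.0
```

View pics/pre.png

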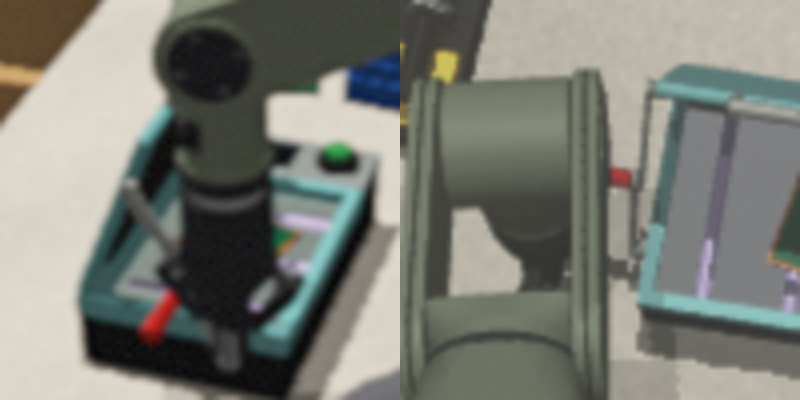

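The fingers stand in front of the red handle (crop 160,315) with the handle clear and the stay intact. Now approach, then push diagonally.

```bash
echo '{"moves": [[0.006, 0.02, 0, 0], [0, 0.012, 0, 0], [0, 0, 0, 0]]}' | python3 nudge.py; echo '{"moves": [[0, 0.006, 0, 0], [0, 0.007, 0.004, 0], [0, 0.007, 0.004, 0], [0, 0, 0, 0]]}' | python3 nudge.py
```

```text
clock: 4.08
position: [0.5707, 0.193, 0.1168]
tcp_rot: [0.001, 0.717, 0.697, 0.001]
wrist_force: [-0.1, -0.1, -1.0]
gripper_width: 0.0001
grasp_force: 0.0
clock: 4.58
position: [0.5892, 0.1925, 0.1064]
tcp_rot: [-0.0, 0.717, 0.697, -0.0]
wrist_force: [-1.8, -0.3, -1.4]
gripper_width: -0.0002
grasp_force: 0.6
```

```bash
echo '{"moves": [[0, 0.007, 0.004, 0], [0, 0.007, 0.004, 0], [0, 0.004, 0.002, 0], [0, 0, 0, 0]]}' | python3 nudge.py; cat >> h.py <<'E'
def knob(tag):
    S,T=read_camera("side"),read_camera("top")
    rs=blob(S,"s",(195,215,250,270),(0,130,70),(8,255,255)); rt=blob(T,"t",(200,155,250,195),(0,110,70),(8,255,255))
    print(rs,rt)
    for a in(1,2):
        for b in(1,2): print(a,b,tri(rs[a],rt[b]).round(4))
    c=np.zeros((400,800,3),np.uint8)
    c[:400,:400]=cv2.resize(S[160:260,180:280],(400,400),interpolation=2);c[:400,400:]=cv2.resize(T[130:230,220:320],(400,400),interpolation=2)
    cv2.imwrite(f"pics/{tag}.png",cv2.cvtColor(c,cv2.COLOR_RGB2BGR))
E
python3 -c "from h import *;knob('k1')"
```

```text
clock: 5.08
position: [0.6035, 0.192, 0.094]
tcp_rot: [-0.003, 0.717, 0.697, -0.004]
wrist_force: [-6.8, 0.3, -4.0]
gripper_width: 0.0
grasp_force: 3.3
(array([209.37142857, 244.85714286]), array([211.42392474, 242.34657678]), array([207.37134915, 247.30359397]), 35) (array([236.27272727, 165.86363636]), array([233.66774187, 164.98433045]), array([238.76236438, 166.70400677]), 22)
1 1 [0.6371 0.1578 0.0896]
1 2 [0.6402 0.1425 0.0758]
2 1 [0.6475 0.161  0.0658]
2 2 [0.6509 0.1455 0.0515]
```

View pics/k1.png

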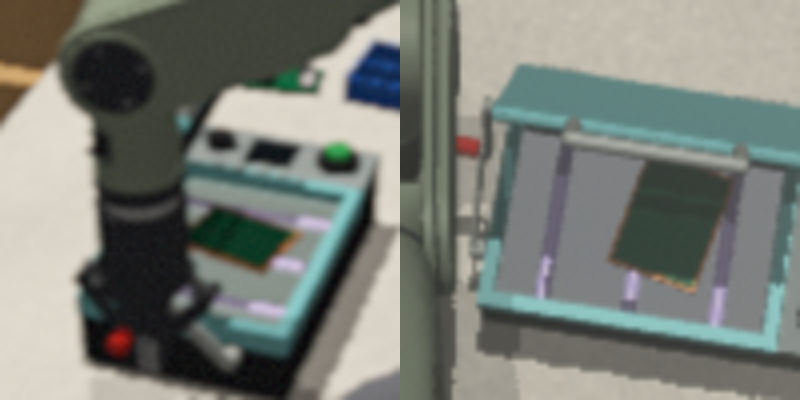

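The handle's end now shows at side (209,245), and in the top view the lid has sunk, with the bar at about (262,161)–(306,170). I compute the stay and lid angles from this.

```bash
cat >> h.py <<'E'
def barfit(uv):
    # bar on its arc about the hinge (unit origin .588,.001), row/col nearest in top view
    th=np.radians(np.arange(-1,75,.1)); X=np.c_[.693-.235*np.cos(th),0*th-.001,.085+.235*np.sin(th)+.000]
    e=[np.linalg.norm(proj("top",x)-uv) for x in X]; i=np.argmin(e); return np.degrees(th[i]).round(1),X[i].round(4),round(e[i],2)
E
python3 - <<'E'
from h import *
print(barfit([284.1,165.1]),barfit([286.3,159.4]))
p=camera_params("side");C=-p["R"].T@p["t"];r=p["R"].T@np.linalg.solve(p["intrinsics"],[209.4,244.9,1]);print(C+r*(.215-C[1])/r[1])
E
```

```text
(np.float64(66.2), array([ 0.5982, -0.001 ,  0.3   ]), np.float64(0.27)) (np.float64(70.1), array([ 0.613, -0.001,  0.306]), np.float64(1.17))
[0.62090043 0.215      0.12716154]
```

```bash
echo '{"moves": [[0, 0.004, 0.002, 0], [0, 0.003, 0.001, 0], [0, 0, 0, 0]]}' | python3 nudge.py; echo '{"moves": [[0, -0.02, 0, 0], [0, -0.05, 0, 0], [0, -0.04, 0, 0], [0, 0, -0.05, 0], [0, 0, -0.06, 0]]}' | python3 nudge.py|sed -n 2p; echo '{"moves": [[0, 0, -0.06, 0], [0, 0, -0.06, 0], [0, 0, -0.06, 0], [0, 0, -0.06, 0], [0, 0, 0, 0]]}' | python3 nudge.py 0.04; python3 -c "from h import *;knob('k2')"
```

```text
clock: 5.55
position: [0.6075, 0.1919, 0.0893]
tcp_rot: [-0.005, 0.717, 0.697, -0.006]
wrist_force: [-10.3, 0.7, -5.8]
gripper_width: 0.0004
grasp_force: 5.0
position: [0.5033, 0.1949, 0.2043]
clock: 6.8
position: [0.5072, 0.1956, 0.4528]
tcp_rot: [0.005, 0.717, 0.697, 0.007]
wrist_force: [-0.1, 0.4, 0.1]
gripper_width: 0.0399
grasp_force: 0.0
(array([211.31372549, 241.11764706]), array([217.06400037, 233.04559182]), array([206.27261376, 248.19420135]), 102) (array([226.90721649, 163.54639175]), array([214.90538327, 161.57645095]), array([239.0749189 , 165.54355777]), 97)
1 1 [0.6066 0.2051 0.1763]
1 2 [0.6264 0.1371 0.1186]
2 1 [0.6333 0.2161 0.1113]
2 2 [0.6559 0.1454 0.0463]
```

View pics/k2.png

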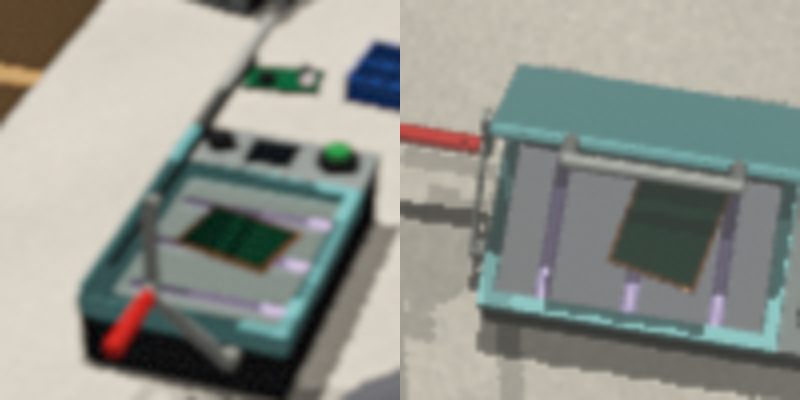

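The stay is broken (knuckle kink visible at side crop (150,290)) and the lid is holding still. In the top view the bar runs from about (262,169) to (305,176). I'll measure the bar in two views.

```bash
python3 - <<'E'
from h import *
print(barfit([283.6,172.2]))
S,T=read_camera("side"),read_camera("top")
c=np.zeros((480,800,3),np.uint8)
c[:,:400]=cv2.resize(S[145:205,220:270],(400,480),interpolation=2);c[:400,400:]=cv2.resize(T[150:200,260:310],(400,400),interpolation=2)
cv2.imwrite("pics/bar.png",cv2.cvtColor(c,cv2.COLOR_RGB2BGR))
E
```

```text
(np.float64(61.3), array([ 0.5801, -0.001 ,  0.2911]), np.float64(0.18))
```

View pics/bar.png

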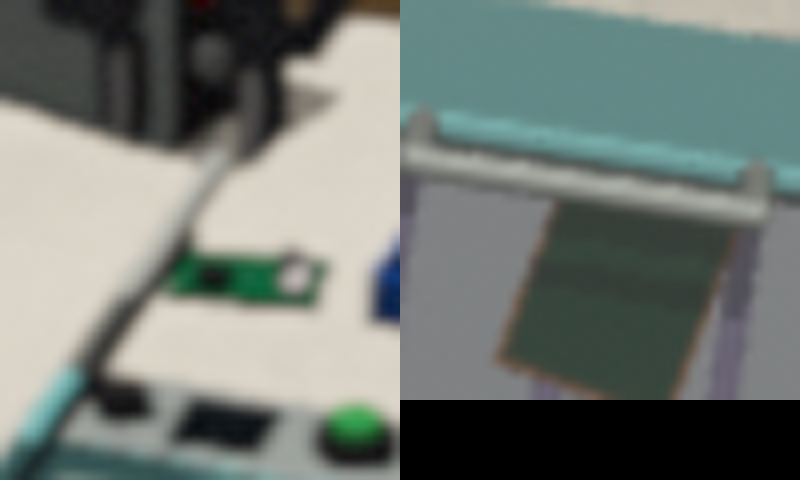

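In the side crop the bar runs from about (130,290) to (258,85); in the top crop from (410,155) to (765,210).

```bash
python3 - <<'E'
from h import *
a=tri([251.9,155.2],[305.2,175.9]);print(a,proj("side",a),proj("top",a))
b=tri([235.9,180.9],[260.9,169.0]);print(b,proj("side",b),proj("top",b),np.linalg.norm(a-b))
for z in(.28,.285,.29): 
  A=plane("top",[305.2,175.9],z);B=plane("top",[260.9,169.],z);print(z,A,B,(A+B)/2,np.linalg.norm(A-B),proj("side",A),proj("side",B))
E
```

```text
[ 0.56087665 -0.05957434  0.33347968] [250.12150034 154.70366638] [305.25376265 177.96304128]
[0.57804709 0.06113482 0.29288626] [235.06494428 180.66143099] [260.93434485 169.89161762] 0.12850428926449284
0.28 [ 0.58053644 -0.06233701  0.28      ] [0.58397784 0.06202948 0.28      ] [ 5.82257142e-01 -1.53765208e-04  2.80000000e-01] 0.12441410193055123 [245.19962471 166.96269503] [233.40762251 183.83900406]
0.285 [ 0.57922002 -0.06200713  0.285     ] [0.58264728 0.0618482  0.285     ] [ 5.80933651e-01 -7.94635820e-05  2.85000000e-01] 0.12390273991376015 [245.50553235 165.83159544] [233.75917111 182.59368094]
0.29 [ 0.5779036  -0.06167724  0.29      ] [0.58131672 0.06166692 0.29      ] [ 5.7961016e-01 -5.1619560e-06  2.9000000e-01] 0.12339137789696895 [245.81279702 164.69547824] [234.11218386 181.34317124]
```

At z 0.29 both views agree, giving the bar middle at (0.580, 0, 0.290). The far streak in the side view is background. Move over the bar, then down.

```bash
echo '{"moves": [[-0.05, 0.02, 0, 0], [-0.05, 0.02, 0, 0], [-0.05, 0.02, 0, 0], [-0.044, 0.019, 0, 0], [0, 0, 0, 0]]}' | python3 nudge.py 0.045; echo '{"moves": [[0, 0, 0.05, 0], [0, 0, 0.05, 0], [0, 0, 0, 0]]}' | python3 nudge.py
```

```text
clock: 7.62
position: [0.5779, -0.0043, 0.4408]
tcp_rot: [-0.002, 0.719, 0.695, -0.002]
wrist_force: [0.6, -0.1, 1.0]
gripper_width: 0.045
grasp_force: 0.0
clock: 8.0
position: [0.5736, 0.0005, 0.337]
tcp_rot: [-0.006, 0.717, 0.697, -0.004]
wrist_force: [0.1, 0.6, -0.3]
gripper_width: 0.0449
grasp_force: 0.0
```

```bash
echo '{"moves": [[0, 0.006, 0.02, 0], [0, 0, 0.02, 0], [0, 0, 0.014, 0], [0, 0, 0, 0]]}' | python3 nudge.py; echo '{"moves": [[0, 0, 0, 0], [0, 0, 0, 0], [0, 0, 0, 0], [0, 0, 0, 0]]}' | python3 nudge.py 0
```

```text
clock: 8.5
position: [0.5837, -0.0011, 0.29]
tcp_rot: [-0.0, 0.717, 0.697, -0.0]
wrist_force: [0.3, -0.7, 0.3]
gripper_width: 0.0451
grasp_force: 0.0
clock: 9.0
position: [0.5827, -0.0013, 0.2922]
tcp_rot: [-0.0, 0.717, 0.697, -0.001]
wrist_force: [-5.3, -0.2, 3.9]
gripper_width: 0.0097
grasp_force: 58.6
```

Width 9.7 mm is less than the bar's 12 mm, so the fingertips only hold its upper part. Reopen, go lower, regrip.

```bash
echo '{"moves": [[0, 0, 0, 0], [0, 0, 0, 0], [0, 0, 0.008, 0], [0, 0, 0.006, 0], [0, 0, 0, 0]]}' | python3 nudge.py 0.045; echo '{"moves": [[0, 0, 0, 0], [0, 0, 0, 0], [0, 0, 0, 0], [0, 0, 0, 0]]}' | python3 nudge.py 0
```

```text
clock: 9.62
position: [0.583, -0.0012, 0.2749]
tcp_rot: [-0.001, 0.717, 0.697, -0.001]
wrist_force: [-0.3, -1.0, 0.1]
gripper_width: 0.0451
grasp_force: 0.0
clock: 10.12
position: [0.5834, -0.0013, 0.2766]
tcp_rot: [-0.0, 0.717, 0.697, -0.0]
wrist_force: [-2.7, -0.3, 1.9]
gripper_width: 0.0103
grasp_force: 58.5
```

Gripped at the bar (hinge geometry puts its z at about 0.292, and the grasp point is at 0.288). Lower along the arc.

```bash
echo '{"moves": [[0, -0.0109, 0.0063, 0], [0, -0.0105, 0.0069, 0], [0, -0.0101, 0.0074, 0], [0, -0.0097, 0.008, 0], [0, -0.0093, 0.0085, 0]]}' | python3 nudge.py; echo '{"moves": [[0, 0, 0, 0]]}' | python3 nudge.py
```

```text
clock: 10.75
position: [0.5322, 0.0002, 0.2387]
tcp_rot: [-0.0, 0.717, 0.697, -0.0]
wrist_force: [-0.4, 0.0, 2.2]
gripper_width: 0.0105
grasp_force: 61.5
clock: 10.88
position: [0.5304, 0.0003, 0.237]
tcp_rot: [-0.002, 0.717, 0.697, -0.002]
wrist_force: [-4.3, 0.0, -1.0]
gripper_width: 0.01
grasp_force: 61.2
```

```bash
echo '{"moves": [[0, -0.0088, 0.009, 0], [0, -0.0083, 0.0095, 0], [0, -0.0078, 0.0099, 0], [0, -0.0072, 0.0103, 0], [0, -0.0067, 0.0106, 0]]}' | python3 nudge.py; echo '{"moves": [[0, 0, 0, 0]]}' | python3 nudge.py
```

```text
clock: 11.5
position: [0.4929, 0.0014, 0.1891]
tcp_rot: [-0.001, 0.717, 0.697, -0.001]
wrist_force: [-4.3, 0.8, 2.2]
gripper_width: 0.0102
grasp_force: 63.5
clock: 11.62
position: [0.4921, 0.0015, 0.1878]
tcp_rot: [-0.002, 0.717, 0.697, -0.002]
wrist_force: [-4.6, 0.8, -1.8]
gripper_width: 0.0104
grasp_force: 63.1
```

```bash
echo '{"moves": [[0, -0.0061, 0.011, 0], [0, -0.0055, 0.0113, 0], [0, -0.0049, 0.0116, 0], [0, -0.0043, 0.0118, 0], [0, -0.0036, 0.012, 0]]}' | python3 nudge.py; echo '{"moves": [[0, 0, 0, 0]]}' | python3 nudge.py
```

```text
clock: 12.25
position: [0.4677, 0.0022, 0.1311]
tcp_rot: [-0.002, 0.717, 0.697, -0.002]
wrist_force: [-8.0, 0.0, 2.1]
gripper_width: 0.0101
grasp_force: 65.4
clock: 12.38
position: [0.4674, 0.0022, 0.1303]
tcp_rot: [-0.003, 0.717, 0.697, -0.002]
wrist_force: [-5.8, -0.4, -1.6]
gripper_width: 0.0099
grasp_force: 65.0
```

```bash
echo '{"moves": [[0, -0.003, 0.0122, 0], [0, -0.0023, 0.0123, 0], [0, -0.0017, 0.0125, 0], [0, -0.001, 0.009, 0], [0, 0, 0, 0]]}' | python3 nudge.py; echo '{"moves": [[0, 0, 0.003, 0], [0, 0, 0.003, 0], [0, 0, 0.003, 0], [0, 0, 0, 0]]}' | python3 nudge.py
```

```text
clock: 13.0
position: [0.4589, 0.0025, 0.0842]
tcp_rot: [-0.003, 0.717, 0.697, -0.002]
wrist_force: [-7.4, -0.6, -2.8]
gripper_width: 0.01
grasp_force: 66.3
clock: 13.5
position: [0.4584, 0.0025, 0.0755]
tcp_rot: [-0.003, 0.717, 0.697, -0.003]
wrist_force: [-8.7, 0.1, -1.1]
gripper_width: 0.0102
grasp_force: 66.6
```

```bash
for i in 1; do echo '{"moves": [[0, 0, 0.002, 0], [0, 0, 0.002, 0], [0, 0, 0, 0]]}' | python3 nudge.py; echo '{"moves": [[0, 0, 0.002, 0], [0, 0, 0.002, 0], [0, 0, 0, 0]]}' | python3 nudge.py;done
```

```text
clock: 13.88
position: [0.4581, 0.0025, 0.0713]
tcp_rot: [-0.004, 0.717, 0.697, -0.003]
wrist_force: [-8.5, -1.6, -1.8]
gripper_width: 0.0102
grasp_force: 67.2
clock: 14.25
position: [0.458, 0.0025, 0.0687]
tcp_rot: [-0.004, 0.717, 0.697, -0.003]
wrist_force: [-14.0, -0.3, 10.1]
gripper_width: 0.01
grasp_force: 68.1
```

The upward force rose to 10 N, so the lid is on its seat. Release, lift and check.

```bash
echo '{"moves": [[0, 0, 0.002, 0], [0, 0, 0, 0]]}' | python3 nudge.py|sed -n 2,4p; echo '{"moves": [[0, 0, 0, 0], [0, 0, 0, 0], [0, 0, 0, 0]]}' | python3 nudge.py 0.04; echo '{"moves": [[0, 0, -0.05, 0], [0, 0, -0.05, 0], [0, 0, -0.05, 0], [0, -0.04, -0.04, 0], [0, -0.04, 0, 0]]}' | python3 nudge.py | sed -n 2,4p; python3 -c "from h import *
S,T=read_camera('side'),read_camera('top')
c=np.zeros((400,800,3),np.uint8)
c[:,:400]=cv2.resize(S[160:260,180:280],(400,400),interpolation=2);c[:,400:]=cv2.resize(T[130:250,230:350],(400,400),interpolation=2)
cv2.imwrite('pics/shut.png',cv2.cvtColor(c,cv2.COLOR_RGB2BGR))"
```

```text
position: [0.458, 0.0025, 0.0685]
tcp_rot: [-0.004, 0.717, 0.697, -0.004]
wrist_force: [-20.2, 0.8, 25.1]
clock: 14.88
position: [0.4631, 0.002, 0.0675]
tcp_rot: [0.001, 0.717, 0.697, 0.001]
wrist_force: [0.4, -0.6, 0.3]
gripper_width: 0.0399
grasp_force: 0.0
position: [0.3842, 0.0039, 0.2614]
tcp_rot: [0.004, 0.717, 0.697, 0.003]
wrist_force: [-0.5, 0.0, -0.5]
```

View pics/shut.png

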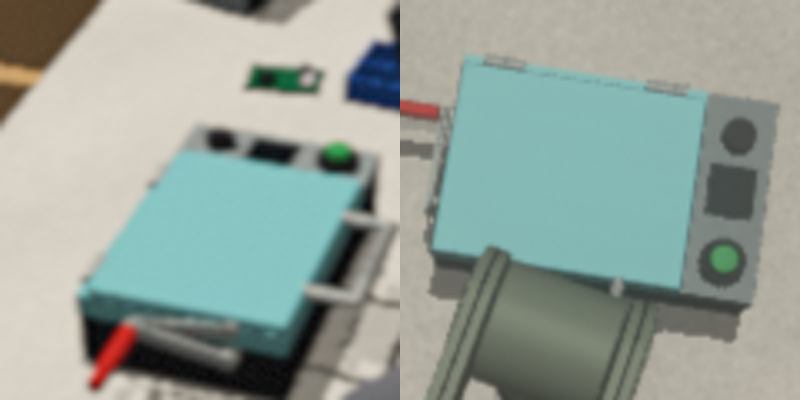

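The lid is flat and shut in both views, the stay is folded, and the button is free at top (326.6,207). Close the fingers and go over it.

```bash
python3 -c "from h import *;print(plane('top',[326.7,207.1],.098),tri([264,198.1],[326.7,207.1]))"; echo '{"moves": [[-0.038, 0.039, 0, 0], [-0.038, 0.039, 0, 0], [-0.038, 0.039, 0, 0], [-0.038, 0.039, 0, 0], [0, 0, 0, 0]]}' | python3 nudge.py 0; echo '{"moves": [[0, 0, 0.04, 0], [0, 0, 0.04, 0], [0, 0, 0.02, 0], [0, 0, 0, 0]]}' | python3 nudge.py
```

```text
[ 0.53693717 -0.15251613  0.098     ] [ 0.53451118 -0.15265081  0.0988539 ]
clock: 16.23
position: [0.5359, -0.1549, 0.2552]
tcp_rot: [-0.0, 0.718, 0.696, -0.0]
wrist_force: [-1.0, 0.3, 0.1]
gripper_width: -0.0001
grasp_force: 0.0
clock: 16.73
position: [0.5318, -0.1505, 0.1547]
tcp_rot: [-0.003, 0.717, 0.697, -0.001]
wrist_force: [-0.2, -0.2, -0.5]
gripper_width: 0.0001
grasp_force: 0.0
```

```bash
echo '{"moves": [[-0.002, 0.004, 0.02, 0], [0, 0, 0.02, 0], [0, 0, 0.004, 0], [0, 0, 0, 0]]}' | python3 nudge.py; echo '{"moves": [[0, 0, 0.003, 0], [0, 0, 0.003, 0], [0, 0, 0.002, 0], [0, 0, 0, 0]]}' | python3 nudge.py
```

```text
clock: 17.23
position: [0.5377, -0.154, 0.1136]
tcp_rot: [-0.0, 0.717, 0.697, -0.0]
wrist_force: [-1.1, 0.8, 2.2]
gripper_width: -0.0003
grasp_force: 1.1
clock: 17.73
position: [0.5385, -0.1544, 0.1088]
tcp_rot: [0.001, 0.717, 0.697, 0.0]
wrist_force: [-8.0, 2.6, 18.5]
gripper_width: -0.0001
grasp_force: 9.1
```

```bash
echo '{"moves": [[0, 0, 0.001, 0], [0, 0, 0, 0]]}' | python3 nudge.py; python3 -c "from h import *
S,T=read_camera('side'),read_camera('top')
c=np.zeros((400,800,3),np.uint8)
c[:,:400]=cv2.resize(S[160:220,230:290],(400,400),interpolation=2);c[:,400:]=cv2.resize(T[150:250,260:360],(400,400),interpolation=2)
cv2.imwrite('pics/btn.png',cv2.cvtColor(c,cv2.COLOR_RGB2BGR))"
```

```text
clock: 17.98
position: [0.5386, -0.1544, 0.1087]
tcp_rot: [0.001, 0.717, 0.697, 0.0]
wrist_force: [-9.2, 4.1, 22.7]
gripper_width: -0.0
grasp_force: 11.4
```

View pics/btn.png

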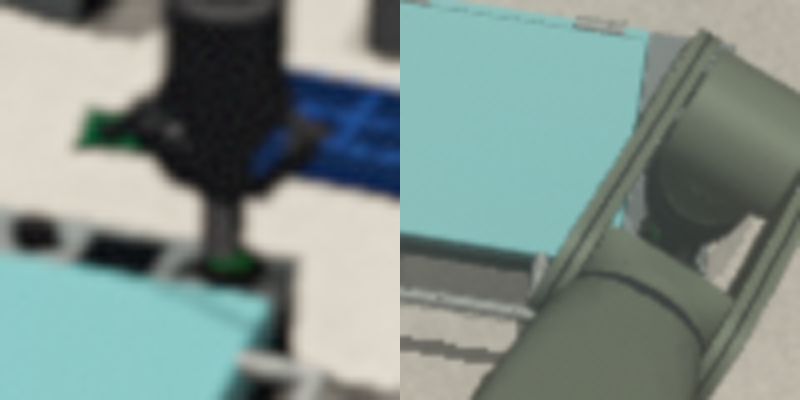

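The fingers sit on the button, which is bottomed hard (23 N, no further travel). Retreat.

```bash
echo '{"moves": [[0, 0, -0.03, 0], [0, 0, -0.05, 0], [0, 0, -0.05, 0], [0, -0.05, -0.03, 0], [0, -0.05, 0, 0]]}' | python3 nudge.py; echo '{"moves": [[0, -0.05, 0, 0], [0, 0, 0, 0], [0, 0, 0, 0], [0, 0, 0, 0]]}' | python3 nudge.py; python3 -c "from h import *
S,T=read_camera('side'),read_camera('top')
c=np.zeros((384,800,3),np.uint8)
c[:,:400]=cv2.resize(S[160:260,180:284],(400,384),interpolation=2);c[:,400:]=cv2.resize(T,(512,384))[:,60:460]
cv2.imwrite('pics/end.png',cv2.cvtColor(c,cv2.COLOR_RGB2BGR))
g=blob(S,'s',(255,192,275,206),(50,110,60),(80,255,255));print(g)"
```

```text
clock: 18.7
position: [0.4388, -0.1524, 0.2677]
tcp_rot: [0.004, 0.717, 0.697, 0.001]
wrist_force: [-1.0, 0.2, 0.1]
gripper_width: -0.0001
grasp_force: 0.0
clock: 19.2
position: [0.3888, -0.1502, 0.2645]
tcp_rot: [0.001, 0.717, 0.697, 0.0]
wrist_force: [-0.7, 0.3, -0.1]
gripper_width: 0.0002
grasp_force: 0.0
(array([264., 198.]), array([267., 198.]), array([261., 198.]), 20)
```

View pics/end.png

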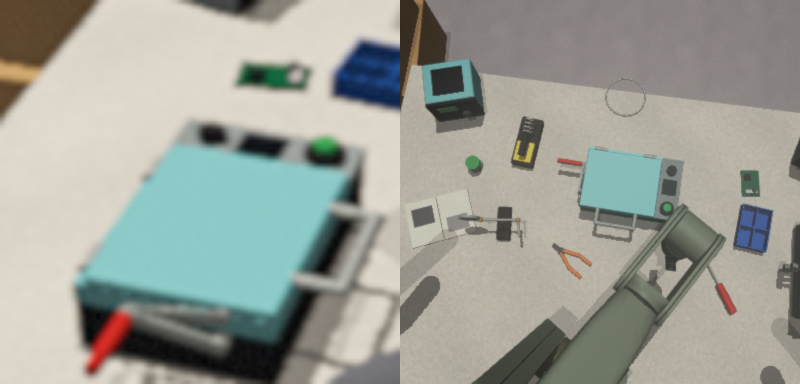

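The lid is shut, the button is back out at its original pixel position (264,198), and the bystanders are where they were. I'm handing the job in.

```bash
python3 -c "from workcell import bot, read_camera, camera_params, finish_job;print(finish_job())"
```

```text
the job is handed in; nothing more can be done
None
```

I broke the stay, lowered the lid by its bar until it was shut, then pressed the start button to its stop and let it spring back; the final pictures show the lid shut and the bench things in place, and the job is handed in, though no verdict was returned.

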